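Fit the return spring to a motorcycle stand bracket

ROBOT

A 6-joint arm with a two-finger parallel gripper is mounted at the origin on the work surface. World frame = base frame: x ahead of the robot, y to its left, z up, the work surface at z = 0. Lengths are in mm, angles in degrees, forces in N, time in s.
With the tool pointing down it reaches from about 300 to 875 mm from the base axis. Payload 4.2 kg.
Tool frame: the origin (TCP) lies on the centre line of the jaws, within the pads' length; the fingertips stand 17 mm ahead of it and the grasp point (between the pads) lies 2 mm behind it; z points along the fingers, x is the direction in which the jaws open and shut, and the axes are right-handed (so a half turn about z gives the same grasp; the last joint's range is limited). The gripper opens to 85 mm and grips with 20 to 120 N. Pads are 22 mm wide; open, the fingers measure 114 mm over their backs; the gripper's body (76 mm by 85 mm) begins 54 mm behind the grasp point. The pads swing forward as they close: fully open they stand 13 mm farther back than shut.
Start: joints at [64.744, 18.312, 89.639, -0, 72.044, -1.146], TCP at [234.885, 524.851, 248.338] pointing down, gripper open.
Joint ranges: [-177.97, 177.97], [-48.28, 115.42], [12.27, 149.76], [-77.06, 257.06], [2.81, 150.46], [-146.56, 146.56]. Speed limits (degrees/s): [147.25, 147.25, 180, 180, 180, 180].

INTERFACE

Orientations are given as [roll, pitch, yaw] about the fixed x, y, z axes, in that order (R = Rz(yaw) Ry(pitch) Rx(roll)).
In Python, from rig import bot, vision gives the robot as it stands. The module is installed in compiled form; this text tells all that it offers.
- The arm moves only by the shell command python3 -m crank 'ROWS' [FORCE]. ROWS is JSON, a list of rows, each a list of 3 entries, a list of its own where there are three numbers: the opening, from -1 (shut) to 1 (fully open), then the shift along the world's x, y, z normalised to -1 to 1, where 1 is 25 cm, then the turn, a rotation vector about the world's x, y, z normalised to -1 to 1, where 1 is 30 degrees. In form: [[fingers, [x, y, z], [ax, ay, az]], ...]. A call has 1 to 5 rows; each row shifts and turns the commanded pose from where the row before left it; what a row does not reach is not made up. A row lasts 1/10 s, in which the tool goes at most 50 mm and 8.59 degrees, less where a joint would pass 70% of its speed; a pose out of reach is approached as far as the arm can. A call with a number of a shift or a turn outside -1 to 1 is refused whole. A call with a gripper value outside its range is refused whole. The fingers move at their own pace and stop on an object; FORCE is the grip in N (left out, the last holds). Time passes only in rows, so rows that do not move let the fingers close. It gives the time, the measured TCP pose, the force and the opening at its end, in the units of the state.
- bot.get_state(): the state, without advancing time (a new reading comes with each control period).
- vision.grab_frame(name): name is "scene" or "top" or "wrist"; returns a dict with "image" (400x640x3 uint8, blue, green, red), "camera_matrix" (3x3 intrinsics, pixels), "rvec" (rotation vector, rad) and "tvec" (3), from world to camera coordinates, as OpenCV has them. Camera axes: x right, y down, z forward; pixel columns grow to the right and rows downward; lengths in mm; the calibration is good to about 2 mm. A picture is of the moment at which its call begins. There is no depth.
- bot.job_done(): hands the job in, once; it reports no verdict.
The state is a dict: "time_s": time; "qpos": joint angles; "joint_vel": joint speeds; "tau": joint torques, N m; "position": TCP position; "ee_rot": TCP orientation; "ft_force": force on the tool from outside, world axes, zero at the start; "moment": the same for the moment, N m; "grip_width": finger opening in mm.
Only numpy, scipy, OpenCV 4.12 (cv2) and the standard library are available. Lean on these libraries where they do the work, as an engineer would, in place of code of your own. Each camera call takes 0.05 s, during which the arm holds its last target. There are 200 camera calls.

TASK

Fit the return spring to the stand bracket: take the longer spring, the one with a hook at one end and a large eye at the other, off its wooden block, put its hook down into the hole of the bracket's lug, then stretch it and drop the eye over the headed post at the other end. Leave it sitting down on the post, stretched between the two, and let go.

Things in the scene. Friction and masses are not known exactly. Their poses are not given: they have to be found in the camera images.
- spring: Steel spring, 158 mm, 0.16 kg, its coil lying on a 45 mm high wood block (38 mm along it), ends overhanging. Origin: centre of the eye, a flat ring of 6 mm wire, 32 mm inside, 44 outside. x: along the spring, away from the hook; z up. Grip the square end bar: 16 wide (y), 16 high, x = -20 to -55, its centre line 6 above the origin, like the coil's (24 thick). The shorter spring has no hook.
- spring_hook (a point): Lower tip of the hook pin: 6 mm wire that leaves the coil level along its axis and turns straight down. 42 mm below the coil axis; when slack 133 mm from the eye's centre, along -x of the spring; coil from 55 to 103 mm. The coil only lengthens, along x, without bending: from about 2 N on, then 150 N/m, at most 70 mm.
- bracket_hole (a point): Centre of the upright round 26 mm hole, at the top face of the lug, 55 mm above the bench. The lug is a plate 8 mm thick, 42 mm along the bracket, 60 mm across, on two side cheeks; below it 39 mm of open space to the base plate. x: level, towards the post; z up. The bracket is fixed to the bench.
- bracket_post (a point): Post axis at the top of its 40 mm wide shoulder, on which the eye rests; 49 mm above the bench, 182 mm from the hole. Above it: stem 10 mm thick, 9 high, then head 14 wide, 4 high. x: away from the hole. Carried level 24 mm above its seated height (seated: coil axis 58 mm above the bench) the eye clears the head and the hook pin is still through the lug.
Things that resemble listed ones, but are neither listed nor needed, are in the scene too. Leave any pink look-alike of the spring alone.

How it is judged:
By the outcome, as a careful person would: the job done as asked, in the order asked, and still so for the second after the job is handed in, with the robot touching nothing.
It also fails if it takes over 35 s, if anything falls off the work surface, if the arm or the gripper's body presses on something with over 40 N, if the wrist force passes 120 N, or if a joint passes its speed limit or range.

## Working session

There is one attempt and no reset: what is moved stays moved. The work goes in short steps, Python scripts to look and compute and a shell command to move; the robot and the scene stay as the last step left them, time stands still between calls to the robot, and variables do not carry over. Pictures are saved under pics/ and viewed, about 8 in all and at most 12, crops included, and the job is handed in when it is done.

```bash
mkdir -p pics; cat > h.py <<'E'
import numpy as np, cv2
from rig import bot, vision
def snap(cam,fn=None,crop=None,scale=1):
    f=vision.grab_frame(cam); im=f["image"]
    if crop: im=im[crop[1]:crop[3],crop[0]:crop[2]]
    if scale!=1: im=cv2.resize(im,None,fx=scale,fy=scale,interpolation=cv2.INTER_CUBIC)
    if fn: cv2.imwrite("pics/"+fn,im)
    np.savez("cam_%s.npz"%cam,K=f["camera_matrix"],r=f["rvec"],t=f["tvec"],im=f["image"])
    return f
def ray(cam,px,z):
    d=np.load("cam_%s.npz"%cam); R=cv2.Rodrigues(d["r"])[0]; t=d["t"].ravel()
    v=R.T@np.linalg.inv(d["K"])@np.array([px[0],px[1],1.]); c=-R.T@t
    return c+v*(z-c[2])/v[2]
def proj(cam,p):
    d=np.load("cam_%s.npz"%cam)
    return cv2.projectPoints(np.array(p,float).reshape(-1,1,3),d["r"],d["t"],d["K"],None)[0].reshape(-1,2)
E
python3 - <<'E'
from h import *
a=snap("top","top1.png"); b=snap("scene","scene1.png")
for c in("top","scene"):
    d=np.load("cam_%s.npz"%c);R=cv2.Rodrigues(d["r"])[0];print(c,-R.T@d["t"].ravel(),d["K"][0,0])
print(bot.get_state())
E
```

```text
top [ 217.40065818  150.38779936 1454.53759196] 486.63419446584413
scene [1003.5006272   774.23109349  708.3360965 ] 375.56066696995373
{'time_s': 0.1, 'qpos': array([ 6.47441411e+01,  1.83478875e+01,  8.96991494e+01, -1.77301112e-03,
        7.20445146e+01, -1.14342301e+00]), 'joint_vel': array([-0.00605732, -0.15352189, -0.06585934,  0.09310217,  0.0590479 ,
        0.01029355]), 'tau': array([-8.66407263e-04, -4.16409445e+01, -2.34704840e+01, -1.25116112e-04,
        4.91040439e-03,  1.92875842e-05]), 'position': array([234.71843906, 524.47510462, 247.56903124]), 'ee_rot': array([-1.79999859e+02,  9.15668988e-02,  6.58881121e+01]), 'ft_force': array([ 0.37138941,  0.27195761, -0.18591409]), 'moment': array([-0.0316987 ,  0.01074261,  0.00271682]), 'grip_width': 85.3004451063131}
```

View pics/top1.png

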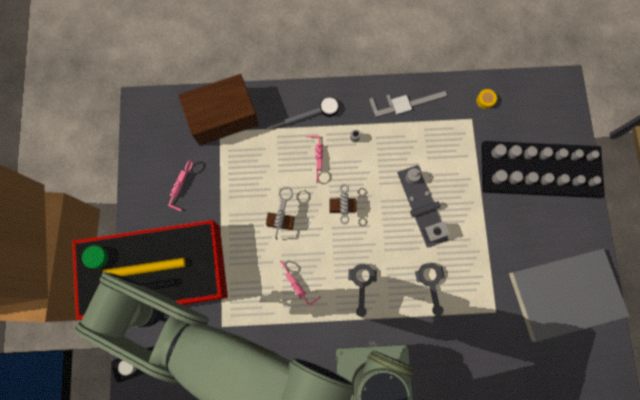

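View pics/scene1.png

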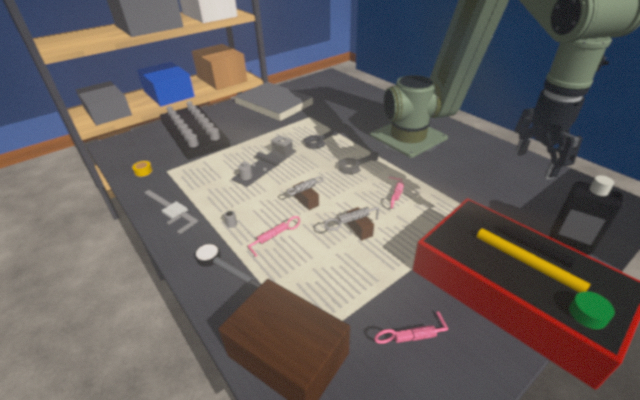

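The top view shows the long spring at about (283,213) on its block, eye up at (286,193). The bracket has its lug at about (437,231) and its post at (413,174). I'll zoom in on both.

```bash
python3 - <<'E'
from h import *
d=np.load("cam_top.npz")["im"]
a=cv2.resize(d[175:250,255:325],None,fx=5.5,fy=5.5,interpolation=cv2.INTER_CUBIC)
b=cv2.resize(d[160:253,390:460],None,fx=5.5,fy=5.5,interpolation=cv2.INTER_CUBIC)
h=max(a.shape[0],b.shape[0]);o=np.zeros((h,a.shape[1]+b.shape[1]+10,3),np.uint8)
o[:a.shape[0],:a.shape[1]]=a;o[:b.shape[0],a.shape[1]+10:]=b
cv2.imwrite("pics/z1.png",o);print(o.shape)
E
```

```text
(512, 780, 3)
```

View pics/z1.png

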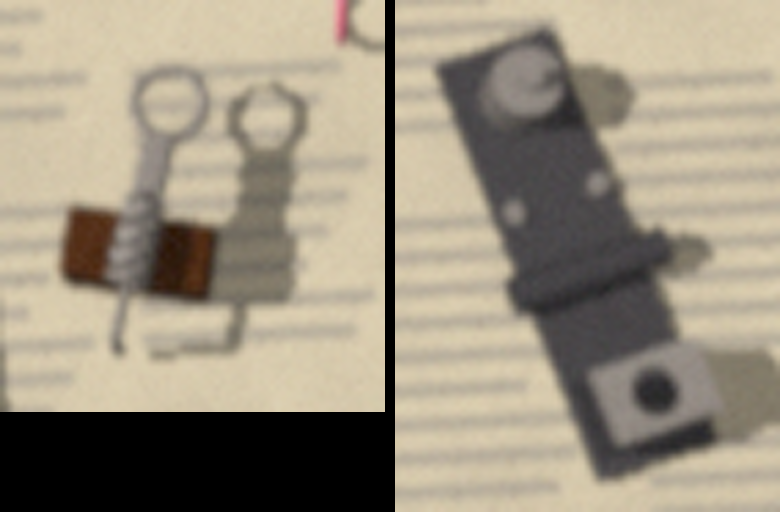

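```bash
python3 - <<'E'
from h import *
g=lambda x,y,ox,oy:(ox+(x+.5)/5.5-.5,oy+(y+.5)/5.5-.5)
eye=ray("top",g(171,102,255,175),51);pin=ray("top",g(118,343,255,175),57)
post=ray("top",g(525,83,390-395/5.5,160),49);hole=ray("top",g(656,391,390-395/5.5,160),55)
for n,p in zip(("eye","pin","post","hole"),(eye,pin,post,hole)):print(n,p.round(1),np.hypot(p[0],p[1]).round())
d=eye-pin;print("spring len",np.hypot(*d[:2]),"yaw",np.degrees(np.arctan2(d[1],d[0])))
d2=post-hole;print("brk",np.hypot(*d2[:2]),"yaw",np.degrees(np.arctan2(d2[1],d2[0])))
u=d[:2]/np.hypot(*d[:2]);print("bar",eye[:2]-37*u,"coil mid",eye[:2]-79*u)
print(proj("scene",[eye,pin,post,hole]).round(1))
E
```

```text
eye [555.3 224.3  51. ] 599.0
pin [425.  256.7  57. ] 497.0
post [ 593.1 -158.8   49. ] 614.0
hole [ 419.9 -211.1   55. ] 470.0
spring len 134.31881918238042 yaw -13.995383971089481
brk 180.87741264148286 yaw 16.795618499865153
bar [519.44720747 233.21289962] coil mid [478.6939685  243.37033599]
[[331.1 222.6]
 [376.5 205.9]
 [244.5 164.8]
 [280.9 138.6]]
```

Heights and lengths agree with the given ones: 134 measured for the 133 mm spring, 181 for the 182 mm bracket. I'll go above the spring's bar.

```bash
python3 -m crank '[[1,[0.114,-0.116,0],[0,0,0.034]],[1,[0.114,-0.116,0],[0,0,0.034]],[1,[0.114,-0.116,0],[0,0,0.034]],[1,[0.114,-0.116,0],[0,0,0.034]],[1,[0.114,-0.116,0],[0,0,0.034]]]' 80
python3 -m crank '[[1,[0.114,-0.116,0],[0,0,0.034]],[1,[0.114,-0.116,0],[0,0,0.034]],[1,[0.114,-0.116,0],[0,0,0.034]],[1,[0.114,-0.116,0],[0,0,0.034]],[1,[0.114,-0.116,0],[0,0,0.034]]]'
python3 -m crank '[[1,[0,0,-0.1],[0,0,0]],[1,[0,0,-0.1],[0,0,0]],[1,[0,0,0],[0,0,0]]]'
python3 - <<'E'
from h import *
snap("wrist","w1.png");print(proj("wrist",[[555.3,224.3,51],[425,256.7,57],[519.4,233.2,57]]))
E
```

```text
time_s: 0.6
position: [378.1, 378.4, 248.0]
ee_rot: [-180.0, 0.0, 71.0]
ft_force: [-0.4, -0.0, -0.2]
grip_width: 85.3
time_s: 1.1
position: [520.7, 233.4, 248.0]
ee_rot: [-180.0, 0.0, 76.1]
ft_force: [0.4, 0.6, 0.1]
grip_width: 85.4
time_s: 1.4
position: [517.9, 233.5, 194.6]
ee_rot: [-179.6, 0.3, 76.0]
ft_force: [-0.3, -0.6, -1.0]
grip_width: 85.4
[[318.74474894 230.36257942]
 [318.98797418  60.40500478]
 [318.76034568 190.96649549]]
```

View pics/w1.png

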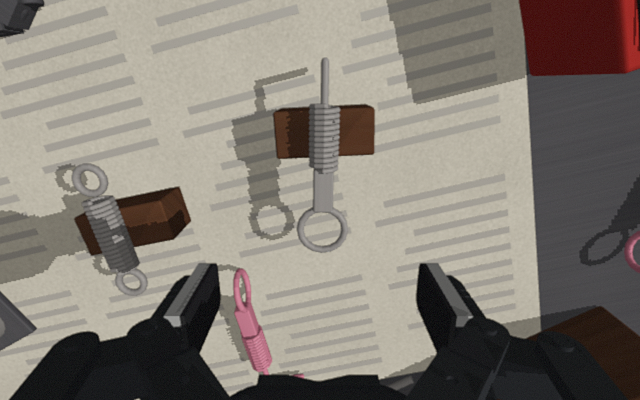

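The wrist view shows the eye at (322,230) and the hook top at (325,62), within a few pixels of the prediction.

```bash
python3 - <<'E'
from h import *
e=ray("wrist",(322,230),51);p=ray("wrist",(325,61),57);d=(e-p)[:2]
u=d/np.hypot(*d);print(e,p,np.hypot(*d),np.degrees(np.arctan2(d[1],d[0])),"bar",e[:2]-38*u)
s=bot.get_state();print(s["position"],s["ee_rot"])
E
```

```text
[555.63436373 227.0646597   51.        ] [426.41275404 260.75331599  57.        ] 133.5408176341876 -14.612019170923398 bar [518.86342541 236.65100912]
[518.91825494 234.27004991 196.73003906] [-1.79793930e+02  1.48705614e-01  7.60711412e+01]
```

```bash
python3 -m crank '[[1,[-0.004,0.004,-0.12],[0,0,-0.015]],[1,[0,0,-0.12],[0,0,0]],[1,[0,0,-0.12],[0,0,0]],[1,[0,0,-0.12],[0,0,0]],[1,[0,0,-0.093],[0,0,0]]]'
python3 -m crank '[[1,[0,0,0],[0,0,0]],[-1,[0,0,0],[0,0,0]],[-1,[0,0,0],[0,0,0]],[-1,[0,0,0],[0,0,0]],[-1,[0,0,0],[0,0,0]]]' 80
python3 -m crank '[[-1,[0,0,0],[0,0,0]],[-1,[0,0,0],[0,0,0]],[-1,[0,0,0],[0,0,0]],[-1,[0,0,0],[0,0,0]],[-1,[0,0,0],[0,0,0]]]'
```

```text
time_s: 1.95
position: [519.3, 236.5, 55.0]
ee_rot: [179.9, -0.0, 75.7]
ft_force: [-0.3, 0.1, -0.5]
grip_width: 85.5
time_s: 2.45
position: [519.5, 236.1, 56.3]
ee_rot: [179.9, -0.1, 75.6]
ft_force: [-0.8, -0.1, -0.1]
grip_width: 28.7
time_s: 2.95
position: [519.3, 236.1, 55.7]
ee_rot: [179.9, -0.1, 75.6]
ft_force: [-0.9, -0.0, 4.7]
grip_width: 14.5
```

```bash
python3 -m crank '[[-1,[0,0,0.04],[0,0,0]],[-1,[0,0,0.08],[0,0,0]],[-1,[0,0,0.12],[0,0,0]],[-1,[0,0,0.08],[0,0,0]],[-1,[0,0,0],[0,0,0]]]'
python3 - <<'E'
from h import *
snap("wrist","w2.png");snap("scene","s2.png",(260,100,460,260),4)
E
```

```text
time_s: 3.45
position: [520.3, 236.4, 137.8]
ee_rot: [179.7, -0.2, 75.6]
ft_force: [0.8, 0.4, -1.6]
grip_width: 14.7
```

View pics/w2.png

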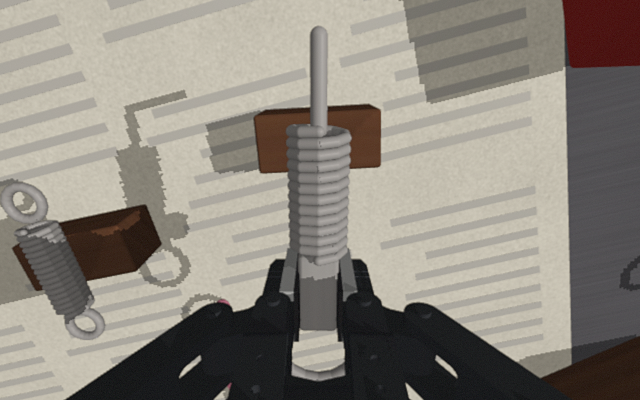

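View pics/s2.png

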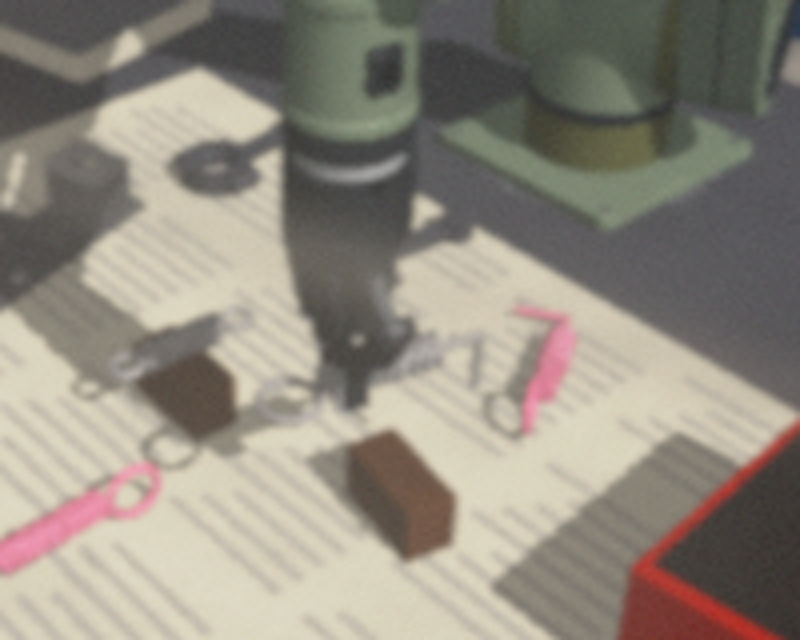

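The spring is held level and straight in the jaws, with its hook top at (319,32). I'll check the hook's offset from the TCP and then carry it over.

```bash
python3 - <<'E'
from h import *
s=bot.get_state();p=s["position"];print(p,s["ee_rot"])
y=np.radians(s["ee_rot"][2]-90);u=np.array([np.cos(y),np.sin(y)]);n=np.array([-u[1],u[0]])
h=ray("wrist",(319,34),139.5)[:2]-p[:2];print("hook along",h@u,"lateral",h@n)
E
python3 -m crank '[[-1,[0,-0.07,0],[0,0,0.05]],[-1,[-0.003,-0.14,0],[0,0,0.08]],[-1,[-0.003,-0.14,0],[0,0,0.1]],[-1,[-0.003,-0.14,0],[0,0,0.1]],[-1,[-0.003,-0.14,0],[0,0,0.1]]]'
python3 -m crank '[[-1,[-0.003,-0.14,0],[0,0,0.1]],[-1,[-0.003,-0.14,0],[0,0,0.1]],[-1,[-0.003,-0.14,0],[0,0,0.1]],[-1,[-0.003,-0.14,0],[0,0,0.1]],[-1,[-0.003,-0.14,0],[0,0,0.1]]]'
python3 -m crank '[[-1,[-0.003,-0.14,0],[0,0,0.08]],[-1,[-0.003,-0.14,0],[0,0,0.06]],[-1,[0,-0.068,0],[0,0,0.07]],[-1,[0,0,0],[0,0,0]],[-1,[0,0,0],[0,0,0]]]'
python3 - <<'E'
from h import *
s=bot.get_state();print(s["position"],s["ee_rot"],s["qpos"].round(1))
snap("wrist","w3.png");print(proj("wrist",[[419.9,-211.1,55]]))
E
```

```text
[518.37853883 235.57149338 134.60653127] [-1.79964057e+02  2.95883038e-02  7.56426261e+01]
hook along -94.43875383153912 lateral 1.6246537265960297
time_s: 4.05
position: [514.4, 76.9, 133.1]
ee_rot: [-179.8, 0.0, 88.7]
ft_force: [-0.1, -0.0, -2.1]
grip_width: 14.8
time_s: 4.55
position: [510.7, -97.8, 133.2]
ee_rot: [-179.8, -0.1, 103.7]
ft_force: [0.9, 0.0, -1.7]
grip_width: 14.0
time_s: 5.05
position: [509.6, -183.2, 133.6]
ee_rot: [-179.9, -0.2, 109.7]
ft_force: [0.6, -0.0, -1.9]
grip_width: 14.6
[ 509.60174349 -183.21704759  133.57010675] [-1.79865478e+02 -1.58870573e-01  1.09748903e+02] [ -21.    21.1  103.4    0.    55.6 -130.8]
[[325.08272318  57.21121154]]
```

View pics/w3.png

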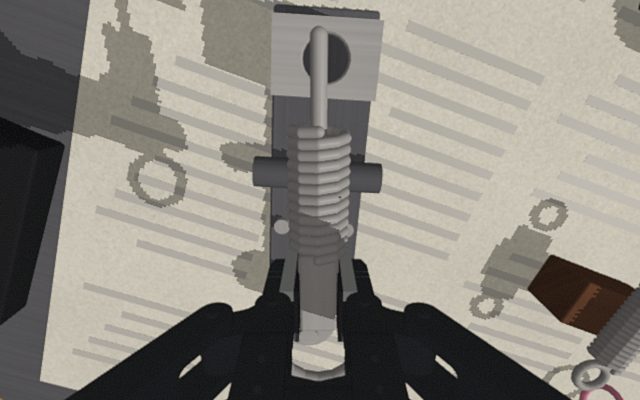

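The hook top is at (319,30) and the hole at (327,58). The tool yaw is 3° too large, as the lug edge confirms.

```bash
python3 - <<'E'
from h import *
s=bot.get_state();p=s["position"];print(p,s["ee_rot"])
h=ray("wrist",(327,58),55);k=ray("wrist",(319,34),p[2]+2)
print("hole",h,"hook",k)
y=np.radians(s["ee_rot"][2]-90);u=np.array([np.cos(y),np.sin(y)]);n=np.array([-u[1],u[0]])
r=k[:2]-p[:2];a,l=r@u,r@n;print("along",a,l)
y=np.radians(16.8);u=np.array([np.cos(y),np.sin(y)]);n=np.array([-u[1],u[0]])
for H in (h[:2],np.array([419.9,-211.1])):
    t=H-(-96*u+l*n);print("target tcp",t,"shift",(t-p[:2])/250)
E
```

```text
[ 509.80359159 -182.74731534  133.86060669] [-1.79888120e+02 -1.37153872e-01  1.09812519e+02]
hole [ 419.9214495  -209.97144674   55.        ] hook [ 419.00045606 -215.49519341  135.86060669]
along -96.52788144979225 -0.032292355303317595
target tcp [ 511.81478775 -182.19348013] shift [0.00804478 0.00221534]
target tcp [ 511.79333825 -183.32203339] shift [ 0.00795899 -0.00229887]
```

```bash
python3 -m crank '[[-1,[0.004,0,0],[0,0,-0.05]],[-1,[0.004,0,0],[0,0,-0.05]],[-1,[0,0,-0.05],[0,0,0]],[-1,[0,0,-0.05],[0,0,0]],[-1,[0,0,-0.03],[0,0,0]]]'
python3 -m crank '[[-1,[0,0,-0.03],[0,0,0]],[-1,[0,0,-0.03],[0,0,0]],[-1,[0,0,-0.03],[0,0,0]],[-1,[0,0,-0.01],[0,0,0]],[-1,[0,0,0],[0,0,0]]]'
python3 - <<'E'
from h import *
s=bot.get_state();print(s["position"],s["ee_rot"])
snap("wrist","w4.png")
E
```

```text
time_s: 5.6
position: [511.7, -183.0, 100.7]
ee_rot: [-179.9, -0.1, 106.9]
ft_force: [-0.0, 0.1, -1.5]
grip_width: 14.7
time_s: 6.1
position: [512.4, -183.6, 77.2]
ee_rot: [-180.0, -0.0, 106.8]
ft_force: [1.3, -0.7, -1.0]
grip_width: 14.7
[ 512.44591142 -183.6315312    77.15107198] [-1.79964384e+02 -3.34602013e-02  1.06833861e+02]
```

View pics/w4.png

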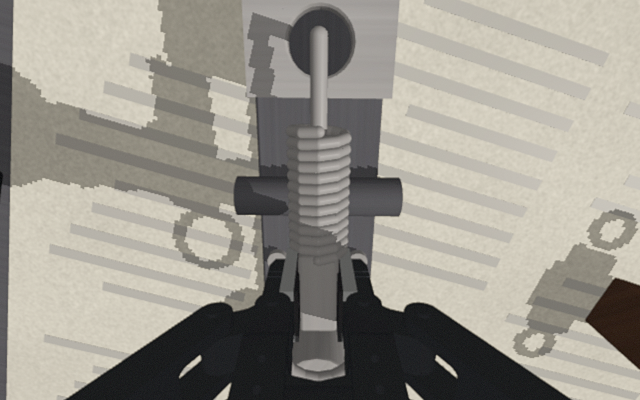

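The pin is inside the hole, at (318,35) in a hole centred on (322,42), with no contact force. Next I'll stretch the spring 48–49 mm along the bracket.

```bash
python3 -m crank '[[-1,[0.031,0.0095,0],[0,0,0]],[-1,[0.031,0.0095,0],[0,0,0]],[-1,[0.031,0.0095,0],[0,0,0]],[-1,[0.031,0.0095,0],[0,0,0]],[-1,[0,0,0],[0,0,0]]]' 100
python3 -m crank '[[-1,[0.031,0.0095,0],[0,0,0]],[-1,[0.031,0.0095,0],[0,0,0]],[-1,[0,0,0],[0,0,0]],[-1,[0,0,0],[0,0,0]]]'
python3 - <<'E'
from h import *
s=bot.get_state();p=s["position"];print(p,s["ee_rot"],s["ft_force"])
u=np.array([np.cos(np.radians(16.8)),np.sin(np.radians(16.8))])
print("eye est",p[:2]+36.8*u,"post 593.5,-158.5")
f=snap("wrist");g=snap("scene");t=snap("top")
a=f["image"];b=cv2.resize(g["image"][115:205,200:320],(640,480),interpolation=cv2.INTER_CUBIC)
cv2.imwrite("pics/w5.png",cv2.resize(np.vstack([a[0:400,120:520],cv2.resize(b,(400,300))]),None,fx=.85,fy=.85))
E
```

```text
time_s: 6.65
position: [543.8, -173.8, 77.2]
ee_rot: [-179.9, -0.0, 106.9]
ft_force: [-5.2, -0.8, -2.4]
grip_width: 14.3
time_s: 7.05
position: [557.1, -169.4, 76.7]
ee_rot: [-179.7, -0.1, 106.9]
ft_force: [-7.0, -3.0, -3.0]
grip_width: 14.4
[ 557.10792184 -169.37436074   76.74180891] [-1.79719735e+02 -1.04265113e-01  1.06895168e+02] [-6.96659579 -3.0267319  -2.95824452]
eye est [ 592.33727935 -158.73799061] post 593.5,-158.5
```

View pics/w5.png

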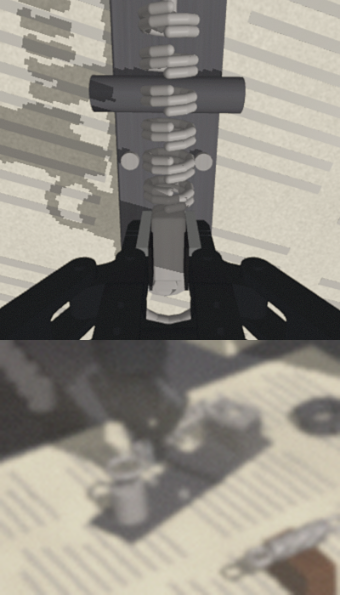

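The coil is stretched at 7.6 N, which matches the spring law, and the eye is above the post head. I'll lower it and watch the force.

```bash
python3 -m crank '[[-1,[0.003,0,-0.016],[0,0,0]],[-1,[0,0,-0.016],[0,0,0]],[-1,[0,0,-0.016],[0,0,0]],[-1,[0,0,0],[0,0,0]]]'
python3 -m crank '[[-1,[0,0,-0.016],[0,0,0]],[-1,[0,0,-0.012],[0,0,0]],[-1,[0,0,0],[0,0,0]]]'
python3 -m crank '[[-1,[0,0,-0.006],[0,0,0]],[-1,[0,0,0],[0,0,0]],[-1,[0,0,0],[0,0,0]]]'
```

```text
time_s: 7.6
position: [557.4, -169.4, 65.0]
ee_rot: [-179.7, -0.1, 106.9]
ft_force: [-7.3, -2.6, 2.0]
grip_width: 14.0
time_s: 7.9
position: [557.7, -169.4, 58.3]
ee_rot: [-179.7, -0.1, 106.9]
ft_force: [-7.2, -2.5, -0.6]
grip_width: 14.1
time_s: 8.2
position: [557.8, -169.5, 57.8]
ee_rot: [-179.8, -0.1, 106.9]
ft_force: [-8.7, -2.2, 6.1]
grip_width: 14.5
```

Contact came at the seated height, with 6–8 N upward. I'll ease back until the stem carries the tension, then check.

```bash
python3 -m crank '[[-1,[-0.015,-0.0045,0],[0,0,0]],[-1,[-0.015,-0.0045,0],[0,0,0]],[-1,[0,0,0],[0,0,0]]]'
python3 -m crank '[[-1,[-0.008,-0.0025,0],[0,0,0]],[-1,[-0.004,-0.001,0],[0,0,0]],[-1,[0,0,0],[0,0,0]],[-1,[0,0,0],[0,0,0]]]'
```

```text
time_s: 8.5
position: [551.2, -171.8, 57.8]
ee_rot: [-179.9, -0.0, 106.8]
ft_force: [-6.7, -2.2, 4.5]
grip_width: 14.1
time_s: 8.9
position: [549.0, -172.6, 57.7]
ee_rot: [-180.0, -0.0, 106.8]
ft_force: [-5.9, -1.1, 6.0]
grip_width: 14.1
```

```bash
python3 -m crank '[[-1,[-0.008,-0.0025,0],[0,0,0]],[-1,[0,0,0],[0,0,0]],[-1,[0,0,0],[0,0,0]]]'
```

```text
time_s: 9.2
position: [548.6, -172.9, 57.7]
ee_rot: [179.8, 0.0, 106.8]
ft_force: [-0.3, 2.0, 3.1]
grip_width: 14.2
```

The force moved onto the stem, so the eye is caught under the head. Now I'll release and retreat.

```bash
python3 -m crank '[[0,[0,0,0],[0,0,0]],[0,[0,0,0],[0,0,0]],[0,[0,0,0],[0,0,0]],[0,[0,0,0],[0,0,0]],[0,[0,0,0],[0,0,0]]]'
python3 -m crank '[[0,[0,0,0.04],[0,0,0]],[0,[0,0,0.08],[0,0,0]],[0,[0,0,0.12],[0,0,0]],[0,[0,0,0.12],[0,0,0]],[0,[0,0,0.12],[0,0,0]]]'
python3 -m crank '[[0,[-0.1,0.1,0.08],[0,0,0]],[0,[-0.1,0.1,0],[0,0,0]],[0,[-0.1,0.1,0],[0,0,0]],[0,[-0.1,0.1,0],[0,0,0]],[0,[0,0,0],[0,0,0]]]'
python3 - <<'E'
from h import *
f=snap("top");g=snap("scene")
a=cv2.resize(f["image"][155:250,390:460],(420,570),interpolation=cv2.INTER_CUBIC)
b=cv2.resize(g["image"][120:200,215:315],None,fx=3.7,fy=3.7,interpolation=cv2.INTER_CUBIC)
o=np.zeros((570,800,3),np.uint8);o[:,:420]=a;o[:b.shape[0],425:425+b.shape[1]]=b
cv2.imwrite("pics/fin.png",o)
E
```

```text
time_s: 9.7
position: [547.4, -173.2, 57.0]
ee_rot: [-180.0, -0.0, 106.8]
ft_force: [-0.1, 0.3, -0.1]
grip_width: 42.8
time_s: 10.2
position: [547.3, -173.2, 179.0]
ee_rot: [180.0, 0.0, 106.8]
ft_force: [0.3, -0.7, 0.1]
grip_width: 42.6
time_s: 10.7
position: [443.9, -71.0, 197.8]
ee_rot: [-179.9, -0.1, 107.0]
ft_force: [1.2, -0.2, -0.7]
grip_width: 42.3
```

View pics/fin.png

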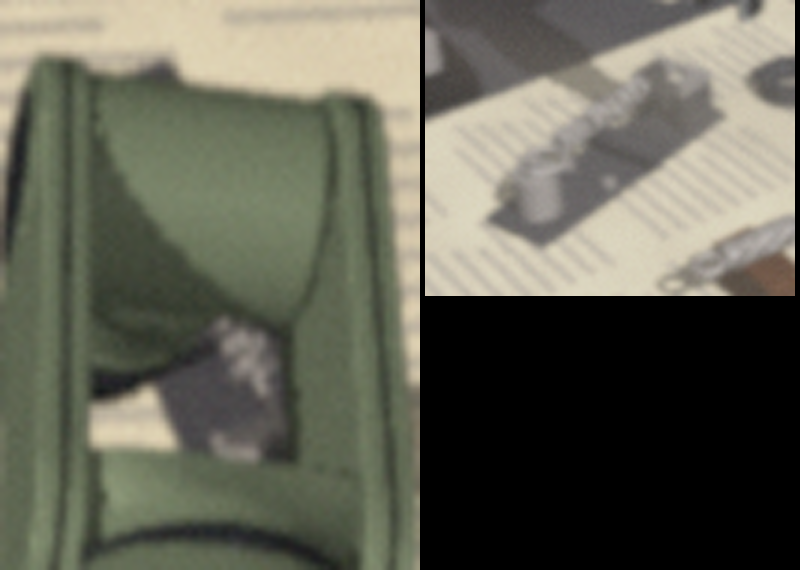

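The spring looks stretched from lug to post in the scene view. I'll take one close wrist look to confirm.

```bash
python3 -m crank '[[0,[0.1,-0.1,0.04],[0,0,0]],[0,[0.1,-0.1,0],[0,0,0]],[0,[0.1,-0.1,0],[0,0,0]],[0,[0.1,-0.1,0],[0,0,0]],[0,[0,0,0],[0,0,0]]]'
python3 - <<'E'
from h import *
f=snap("wrist","w6.png");print(proj("wrist",[[593.5,-158.5,62],[583,-161.7,52],[419.9,-211,55]]))
E
```

```text
time_s: 11.3
position: [551.2, -177.2, 206.7]
ee_rot: [179.9, 0.2, 106.7]
ft_force: [-0.5, -0.8, -0.1]
grip_width: 42.4
[[325.10007793 236.09791567]
 [324.93431107 219.76578337]
 [326.09960153  -0.79328026]]
```

View pics/w6.png

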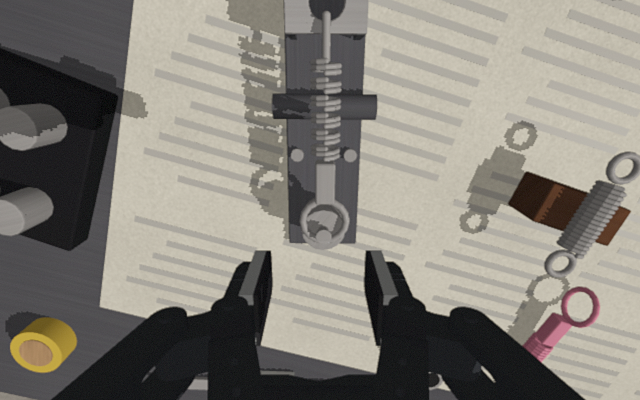

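The ring, centred on (324,221), encloses the post head at (324,236) and its far inner edge bears on the stem. The pin is in the hole at (326,10), and the coil is stretched and free of the gripper. I'm handing it in.

```bash
python3 -c "
from rig import bot;print(bot.job_done())"
```

```text
the job is handed in; nothing more can be done
None
```

The return spring is fitted to the bracket and the job is handed in, at about 11.4 s of the 35 s allowed. I took the long spring by its end bar and put the hook down into the lug hole without any contact force. I then stretched it about 48 mm, lowered the eye over the post head, eased the tension onto the stem and let go.

- **Pull:** 7.6 N while stretched, matching the spring law.
- **Seating:** contact came at about the seated height, within roughly 1–2 mm by the arm's reading. The load then moved onto the post before I opened the jaws.
- **Last wrist view:** it shows the eye around the post, the pin in the hole, the coil stretched and the gripper clear.
- **Disagreements:** the gripper read 14–15 mm on the 16 mm bar. My first approach to the bracket was turned 3° too far, which I corrected before inserting the hook. The final top-camera view was blocked by the arm.

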